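Set the air jet on a scanner roller

TASK

The desk air station cleans scanner feed rollers: with the valve still shut, swing the orange-tipped nozzle round until it points straight at the middle of the black roller (not the green one). Then turn the red valve lever open until it lines up with the yellow tab on the dial, without swinging clearly past the tab. Leave the tab, both rollers and everything else on the desk where they are.

Things in the scene. Friction and masses are not known exactly. Their poses are not given: they have to be found in the camera images.
- valve_axis (a point): Point on the vertical turning axis of the red valve lever, at half the lever's height (96 mm above the desk). Its axes are those of the air station (aluminium base 110 x 350 mm, fixed to the desk): station x points away from the robot at yaw 0, the brass pipe runs along station y. The ball valve is at the station's -y end, the nozzle 200 mm away at its +y end.
- valve_lever (a joint): Opening angle of the red lever, rad: 0 = shut, lever pointing along station -x (towards the robot, square to the pipe); grows counter-clockwise seen from above to 1.57 = fully open, lever pointing along station -y. Stiff hinge that stays where left (about 0.3 N m).
- lever_tip (a point): Outer end of the red valve lever, 78 mm from its axis, at half height; x points outward along the lever, z up. The lever is a bar 14 mm wide and 22 mm tall (85 to 107 mm above the desk) with a white line on top and a round hub of 16 mm radius, whose steel nut reaches 117 mm. The black square dial plate below it has its top 74 mm above the desk, with white ticks 15 degrees apart.
- tab_mark (a point): Top middle of the yellow tab, a 24 x 10 x 8 mm block on the dial plate, 96 mm from valve_axis, just outside the lever's end; top 82 mm above the desk; x points outward from the valve axis, so the lever lines up when both x axes agree. It is held by friction: do not shift it.
- nozzle_axis (a point): Point on the vertical turning axis of the nozzle, at the height of the nozzle pipe (60 mm above the desk). Axes as the station's. The hub round it has a radius of 18 mm and reaches 77 mm above the desk.
- nozzle_tip (a point): Mouth of the nozzle, 106 mm from nozzle_axis, 60 mm above the desk; x points outward, the way it blows, z up. A level brass pipe of 15 mm diameter from the hub to 78 mm out, then an orange flat tip, up to 28 mm wide. It swivels stiffly by hand pressure (about 0.25 N m) and stays where left; nothing blocks the space under it down to 36 mm above the desk outside its hub.
- black_roller: Black rubber roller standing upright, loose, in one of two identical round grey holders (58 mm across, 16 mm tall, fixed): 36 mm diameter, 74 mm tall, white stub axle on top. Origin: centre of its underside, 6 mm above the desk; z along its axis. About 165 to 190 mm from nozzle_axis.
- green_roller: Green roller of the same size in the other holder. Origin: centre of its underside. Not to be aimed at.
- cleaner_bottle: Loose white bottle with a blue label and red cap, 48 mm diameter, 120 mm tall; origin centre of underside. Leave alone.
- brush: Loose hand brush, 170 mm long, lying on the desk; leave alone.
- stapler: Loose blue and black stapler, 130 x 34 x 55 mm; leave alone.
- pencil_cup: Loose clear cup of pens, 74 mm across, 165 mm tall; leave alone.
- tape_roll: Loose yellow roll of tape lying flat, 90 mm across, 24 mm tall; leave alone.
- mouse: Loose black round computer mouse, 64 mm across, 33 mm tall; leave alone.
Things that resemble listed ones, but are neither listed nor needed, are in the scene too. Of the things like the black_roller, leave any that is blue; of the rest the larger one is meant.

How it is judged (in metres and radians):
On the way, in this order (a step that is already met when the one before it is completed fails the run):
1. the nozzle points at the black roller while the valve is still shut (y of black_roller in the frame of nozzle_tip between -0.012 and 0.012 m and x of black_roller in the frame of nozzle_tip above 0.02 m and value of joint valve_lever below 0.15 rad), for 0.2 s.
2. the valve lever lines up with the yellow tab (angle between the x axis of lever_tip and the x axis of tab_mark, either way round below 0.08 rad), for 0.2 s.
At the end, for the whole second after the job is handed in: The nozzle's centre line passes within 12 mm of the black roller's axis, the valve lever lies at rest within 0.08 rad (4.6 degrees) of the yellow tab's direction, and both rollers stand upright (within 0.12 rad) in their holders (y of black_roller in the frame of nozzle_tip between -0.012 and 0.012 m and x of black_roller in the frame of nozzle_tip above 0.02 m and angle between the x axis of lever_tip and the x axis of tab_mark, either way round below 0.08 rad and velocity of joint valve_lever between -0.05 and 0.05 rad/s and angle between each of black_roller, green_roller's own z axis and vertical below 0.12 rad); the robot touches nothing.
It fails at once if the valve is opened (more than 0.2 rad) while the nozzle does not point at the black roller (value of joint valve_lever above 0.2 rad and not (y of black_roller in the frame of nozzle_tip between -0.012 and 0.012 m and x of black_roller in the frame of nozzle_tip above 0.02 m)).
It fails at once if the lever swings past the tab by more than about 0.2 rad (y of lever_tip in the frame of tab_mark above 0.016 m).
It fails at once if the yellow tab is shifted by more than 6 mm (distance of tab_mark from where it was at the start of the episode above 0.006 m).
It fails at once if the black roller is moved by more than 12 mm (distance of black_roller from where it was at the start of the episode above 0.012 m).
It fails at once if another loose thing on the desk is moved by more than 25 mm (distance of any of green_roller, cleaner_bottle, brush, stapler, pencil_cup, tape_roll, mouse from where it was at the start of the episode above 0.025 m).
It also fails if it takes over 48 s, if anything falls off the work surface, if the arm or the gripper's body presses on something with over 40 N, if the wrist force passes 120 N, or if a joint passes its speed limit or range.

ROBOT

A 7-joint arm with a two-finger parallel gripper is mounted at the origin on the work surface. World frame = base frame: x ahead of the robot, y to its left, z up, the work surface at z = 0. Lengths are in mm, angles in rad, forces in N, time in s.
With the tool pointing down it reaches from about 400 to 750 mm from the base axis. Payload 19.5 kg.
Tool frame: the origin (TCP) lies midway between the tips of the shut fingers; the grasp point (between the pads) lies 19 mm behind it; z points along the fingers, y is the line along which they close (so a half turn about z gives the same grasp; the last joint's range is limited). The gripper opens to 85 mm and grips with 20 to 120 N. Pads are 22 mm wide; open, the fingers measure 114 mm over their backs; the gripper's body (76 mm by 85 mm) begins 54 mm behind the grasp point. The pads swing forward as they close: fully open they stand 13 mm farther back than shut.
Start: joints at [1.102, 0.707, -0.028, 1.485, 0.022, 0.951, -0.075], TCP at [238.017, -523.396, 231.268] pointing down, gripper open.
Joint ranges: [-2.71, 2.71], [-0.32, 2.16], [-1.57, 1.52], [0, 2.45], [-1.46, 4.6], [0, 2.02], [-2.83, 2.83]. Speed limits (rad/s): [1.89, 1.89, 2.57, 2.57, 3.01, 3.01, 3.01].

INTERFACE

Orientations are given as a unit quaternion [x, y, z, w].
In Python, from rig import ctrl gives the robot as it stands.
- The arm moves only by the tool drive_tool, never from a script. Its arguments are lists of equal length, an entry for each row: "xyz": the shift along the tool's x, y, z normalised to -1 to 1, where 1 is 200 mm, a list of three; "twist": the turn, a rotation vector about the tool's x, y, z normalised to -1 to 1, where 1 is 180 degrees, a list of three; "gripper": the opening, from 0 (shut) to 1 (fully open). A call has 1 to 5 rows; each row is the pose to reach, as a shift and turn from the pose commanded when the call began, along the tool's axes at that moment, turning the shorter way round; what a row does not reach only later rows make up. A row lasts 1/10 s, in which the tool goes at most 50 mm and 8.59 degrees, less where a joint would pass 70% of its speed; a pose out of reach is approached as far as the arm can. A call with a number of a shift or a turn outside -1 to 1 is refused whole. A call with a gripper value outside its range is refused whole. The fingers move at their own pace and stop on an object; "force" is the grip in N (left out, the last holds). Time passes only in rows, so rows that repeat a pose let the fingers close. It gives the time, the measured TCP pose, the force, the opening and the grip force at its end, in the units of the state.
- ctrl.read_state(): the state, without advancing time (a new reading comes with each control period).
- ctrl.read_camera(name): name is "scene" or "top" or "wrist"; returns a dict with "pixels" (480x640x3 uint8, red, green, blue), "z_map" (480x640 float32, mm along the optical axis (not along the pixel's ray), 0 where there is no reading), "fov_y" (degrees; the focal length in pixels is half the picture's height over the tangent of half this angle, whatever the lens; pixels are square), "cx", "cy" (the principal point, pixels), "dist" ([k1, k2, p1, p2, k3] as OpenCV has them; the pictures are not rectified), "extrinsics" (4x4, takes a point from camera to world coordinates). Camera axes: x right, y up, looking along -z (the intrinsics and any distortion apply to the point x, -y, -z); pixel columns grow to the right and rows downward; lengths in mm; the calibration is good to about 2 mm. A picture is of the moment at which its call begins.
- ctrl.job_done(): hands the job in; it is judged then, once.
The state is a dict: "clock": time; "joint_positions": joint angles; "dq": joint speeds; "effort": joint torques, N m; "eef_pos": TCP position; "orientation": TCP orientation; "ft_force": force on the tool from outside, world axes, zero at the start; "torque": the same for the moment, N m; "gripper_width": finger opening in mm; "grasp_force": force on a finger pad.
Only numpy, scipy, OpenCV 4.12 (cv2) and the standard library are available. Lean on these libraries where they do the work, as an engineer would, in place of code of your own. Each camera call takes 0.05 s, during which the arm holds its last target. There are 200 camera calls.

## Working session

There is one attempt and no reset: what is moved stays moved. The work goes in short steps, Python scripts to look and compute and a tool call to move; the robot and the scene stay as the last step left them, time stands still between calls to the robot, and variables do not carry over. Pictures are saved under pics/ and viewed, at most 10 in all, crops included, and the job is handed in when it is done.

Besides the shell and the picture viewer there is one more tool, called after "Emit:" as a command line: name --argument value ..., lists and objects as JSON in quotes. drive_tool: Moves the arm, as the interface text tells. Scaled input: -1 to 1 covers 200 mm each way for a shift and 180 degrees each way for a turn. Its arguments: {"type":"object","properties":{"xyz":{"type":"array"},"twist":{"type":"array"},"gripper":{"type":"array"},"force":{"type":"number"}},"required":["xyz","twist","gripper"]}

```bash
mkdir -p pics
cat > h.py <<'E'
import numpy as np, cv2, pickle
from rig import ctrl
def snap(n):
    c=ctrl.read_camera(n); pickle.dump(c,open(f'{n}.pkl','wb')); return c
def load(n): return pickle.load(open(f'{n}.pkl','rb'))
def K(c):
    f=240/np.tan(np.radians(c['fov_y']/2)); return np.array([[f,0,c['cx']],[0,f,c['cy']],[0,0,1.]])
def ray(c,uv):
    u=cv2.undistortPoints(np.array(uv,float).reshape(-1,1,2),K(c),np.array(c['dist'],float)).reshape(-1,2)
    d=np.c_[u[:,0],-u[:,1],-np.ones(len(u))]; E=np.array(c['extrinsics']); return E[:3,3],d@E[:3,:3].T
def plane(c,uv,z):
    o,d=ray(c,uv); return o+d*((z-o[2])/d[:,2])[:,None]
def depth(c,uv):
    o,d=ray(c,uv); z=np.array([c['z_map'][int(round(v)),int(round(u))] for u,v in np.reshape(uv,(-1,2))]); return o+d*z[:,None]
def proj(c,P):
    E=np.array(c['extrinsics']); p=(np.reshape(P,(-1,3))-E[:3,3])@E[:3,:3]; p=p*[1,-1,-1]
    return cv2.projectPoints(p,np.zeros(3),np.zeros(3),K(c),np.array(c['dist'],float))[0].reshape(-1,2)
def save(c,n): cv2.imwrite(f'pics/{n}.png',c['pixels'][:,:,::-1])
E
python3 - <<'E'
from h import *
for n in('scene','top','wrist'):
    c=snap(n); save(c,n); print(n,c['fov_y'],np.round(c['extrinsics'],2).tolist(),c['dist'])
s=ctrl.read_state(); print(s)
E
```

```text
scene 49.92576500466181 [[-0.79, -0.47, 0.4, 1008.91], [0.62, -0.59, 0.52, 600.55], [-0.01, 0.65, 0.76, 884.99], [0.0, 0.0, 0.0, 1.0]] [0.00033086 0.         0.         0.         0.        ]
top 45.579216280684804 [[0.03, 0.99, -0.16, 408.6], [-1.0, 0.03, -0.01, 44.99], [-0.01, 0.16, 0.99, 1297.94], [0.0, 0.0, 0.0, 1.0]] [-0.07814607  0.          0.          0.          0.        ]
wrist 67.98984622166614 [[0.42, 0.87, 0.27, 305.87], [-0.91, 0.4, 0.12, -491.46], [-0.0, -0.29, 0.96, 374.26], [0.0, 0.0, 0.0, 1.0]] [-0.04290728  0.          0.          0.          0.        ]
{'clock': 0.15, 'joint_positions': array([ 1.10230978,  0.70694828, -0.02761938,  1.48491091,  0.02198786,
        0.95091904, -0.0754755 ]), 'dq': array([ 0.00068318, -0.0010402 ,  0.00035166, -0.00192332, -0.00068247,
        0.0008615 , -0.00017722]), 'effort': array([ 1.70052586e-03, -8.83292770e+01,  1.23522375e+00, -2.36187869e+01,
        1.70699938e-02,  5.35181200e-03, -3.01392575e-06]), 'eef_pos': array([ 237.93483458, -523.22273768,  230.93704078]), 'orientation': array([ 9.77315945e-01,  2.11786090e-01, -1.00402534e-04, -4.30288976e-04]), 'ft_force': array([ 0.43688481, -0.1124281 ,  0.87945429]), 'torque': array([0.00935094, 0.02705069, 0.01940008]), 'grasp_force': 0.0, 'gripper_width': 85.76730397972727}
```

View pics/top.png

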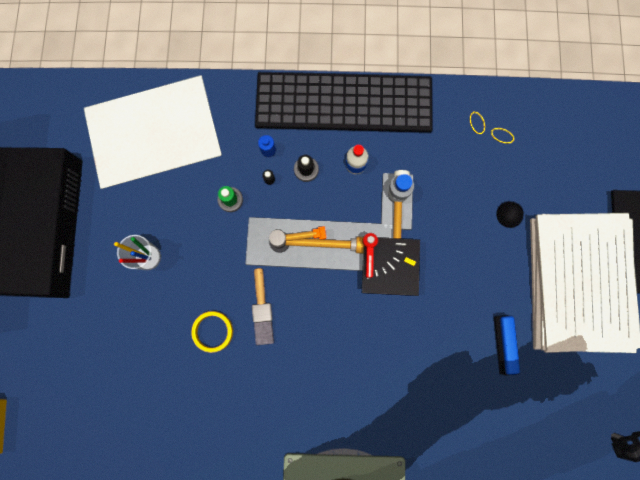

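View pics/scene.png

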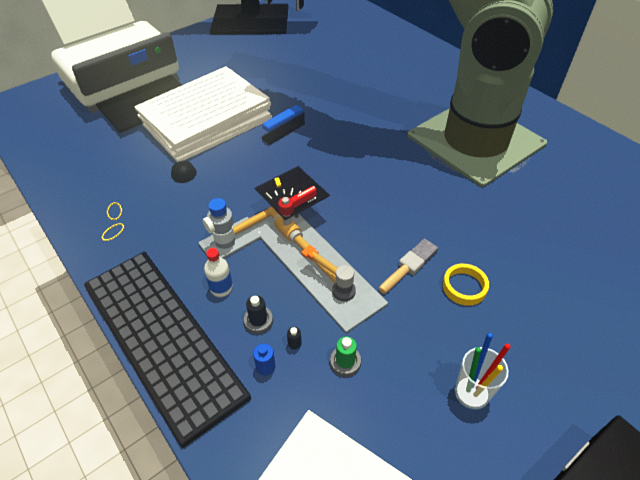

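The top picture shows these roller candidates: the large black one in a grey holder at (306,166), a small black one at (268,177), blue at (267,146), green at (229,197), and the black mouse at (510,214). I choose (306,166), which is the larger non-blue one in a holder. The nozzle hub is at (278,239), its tip at (320,233), the valve hub at (370,240) and the tab at (410,262).

Run:
```python
from h import *
t,s=load('top'),load('scene')
a=cv2.resize(t['pixels'][120:310,210:430],(660,570),interpolation=cv2.INTER_CUBIC)
cv2.imwrite('pics/crop.png',a[:,:,::-1])
def blobs(c,lo,hi,roi,mn=6):
    h=cv2.cvtColor(c['pixels'],cv2.COLOR_RGB2HSV); m=cv2.inRange(h,np.array(lo),np.array(hi)); k=np.zeros_like(m); x0,y0,x1,y1=roi; k[y0:y1,x0:x1]=1
    n,l,st,ce=cv2.connectedComponentsWithStats(m*k); return [(st[i,4],ce[i].round(1),st[i,:4]) for i in range(1,n) if st[i,4]>=mn]
R={'top':(210,130,430,310),'scene':(190,160,400,400)}
for n,c in(('top',t),('scene',s)):
    for nm,lo,hi in(('yellow',(24,150,120),(34,255,255)),('orange',(5,225,160),(14,255,255)),('white',(0,0,170),(179,40,255)),('red',(0,200,100),(4,255,255))):
        for A,ce,st in blobs(c,lo,hi,R[n]):
            print(n,nm,A,ce,st,depth(c,ce)[0].round(1))
print('hub,roller,fixedpipe,noz pipe,valve hub', depth(t,[(278,239),(306,160),(330,244),(345,244),(300,242),(300,235),(310,234),(370,240),(390,280)]).round(1).tolist())
```

```text
top yellow 61 [409.8 261.1] [404 257  12   9] [ 554.7 -128.3   81.9]
top orange 34 [319.4 233.5] [314 227  11  13] [611.2  67.4  69. ]
top white 231 [213.9 144.7] [210 130  11  28] [828.  325.2   4.1]
top white 179 [356.9 158.6] [348 150  20  16] [777.3 -10.2  87.2]
top white 43 [304.7 160.1] [301 157   8   7] [771.  104.5  86.2]
top white 55 [401.2 172.1] [395 170  14   6] [ 745.8 -106.1  100.1]
top white 23 [267.  173.8] [265 172   5   5] [746.9 190.   52.1]
top white 21 [385.2 176.7] [384 173   4   8] [757.9 -79.9  14.3]
top white 39 [224.8 192.2] [222 189   7   7] [695.1 277.6  80.6]
top white 6 [400.3 193.8] [399 193   4   3] [ 698.  -104.7   98. ]
top white 4226 [310.9 241.7] [247 194 145  76] [597.   86.3  39.4]
top white 218 [406.8 214.6] [402 202  10  27] [ 670.8 -131.1    9.5]
top white 6 [250.7 219.8] [250 219   3   3] [647.3 226.6  15.5]
top white 23 [370.3 239.3] [368 237   6   6] [593.9 -40.2 117.5]
top white 27 [353.5 244.1] [352 241   4   8] [593.4  -8.4  45.4]
top white 8 [400.5 243.5] [397 243   8   2] [ 593.1 -108.7   76.2]
top white 6 [399.  251.5] [397 251   5   
[... 1500 characters left out ...]
ene white 14 [316.4 271.1] [313 267   7   8] [607.2  83.6   8.9]
scene white 59 [254.3 299.3] [250 296   9   8] [771.5 105.9  81.9]
scene white 39 [293.2 330.2] [290 327   7   7] [744.9 189.5  53.6]
scene white 66 [346.3 341.7] [342 338   9   9] [694.7 279.1  81.2]
scene white 15 [351.5 370.2] [346 368  11   5] [699.1 302.6  14.9]
scene red 111 [292.9 199.4] [279 188  37  20] [575.4 -35.8 109.9]
scene red 70 [211.8 252.5] [207 249  11   8] [786.8 -10.2 119.8]
hub,roller,fixedpipe,noz pipe,valve hub [[595.4, 156.6, 75.8], [772.7, 101.8, 81.4], [593.3, 43.6, 37.7], [594.7, 10.1, 34.7], [596.3, 110.8, 34.9], [606.4, 109.5, 70.5], [609.1, 87.8, 71.4], [593.1, -39.9, 113.2], [513.4, -86.9, 76.6]]
```

View pics/crop.png

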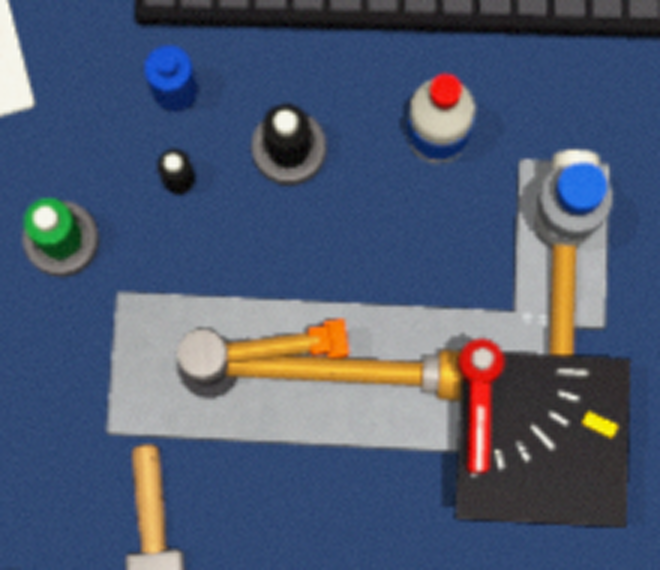

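The crop confirms the choice: the large black roller stands in a grey holder at crop (288,135), and the small black and blue ones have no holder. The nozzle at crop (325,338) lies above the fixed pipe, whose top is about 36 mm. The lever is shut, and the tab is at crop (600,424).

```bash
cat >> h.py <<'E'
def tri(c1,u1,c2,u2):
    o1,d1=ray(c1,u1);o2,d2=ray(c2,u2);d1=d1[0]/np.linalg.norm(d1);d2=d2[0]/np.linalg.norm(d2)
    k=np.linalg.lstsq(np.c_[d1,-d2],o2-o1,rcond=None)[0];p=o1+k[0]*d1;q=o2+k[1]*d2
    return ((p+q)/2).round(1),round(np.linalg.norm(p-q),1)
from scipy.spatial.transform import Rotation as Ro
def rows(wps,start=None):
    """wps: (x,y,z,yaw of tool x deg), tool down -> shift/200 and twist/180 from the present pose"""
    s=ctrl.read_state(); p=s['eef_pos']; R=Ro.from_quat(s['orientation'])
    for x,y,z,a in wps:
        T=Ro.from_matrix(np.c_[[np.cos(np.radians(a)),np.sin(np.radians(a)),0],[np.sin(np.radians(a)),-np.cos(np.radians(a)),0],[0,0,-1]])
        print((R.inv().apply(np.array([x,y,z])-p)/200).round(4).tolist(),((R.inv()*T).as_rotvec()/np.pi).round(4).tolist())
E
python3 - <<'E'
from h import *
t,s=load('top'),load('scene')
print('roller stub',tri(t,(304.7,160.1),s,(254.3,299.3)))
print('nut',tri(t,(370.3,239.3),s,(285,199)))
print('tab',tri(t,(409.8,261.1),s,(277.4,181)))
# hub top: grey points of z 73..80 near hub
for n,c in(('top',t),('scene',s)):
    v,u=np.nonzero(c['z_map']>0); P=depth(c,np.c_[u,v].astype(float))
    def sel(x,y,r,z0,z1): return P[(np.hypot(P[:,0]-x,P[:,1]-y)<r)&(P[:,2]>z0)&(P[:,2]<z1)]
    h=sel(596,156,30,70,84); print(n,'hub',len(h),h.mean(0).round(1),h.min(0).round(1),h.max(0).round(1))
    h=sel(771,104,30,70,95); print(n,'roller',len(h),h.mean(0).round(1),h.min(0).round(1),h.max(0).round(1))
    h=sel(605,100,45,62,75); h=h[(h[:,1]<135)&(h[:,1]>80)]; m,b=np.polyfit(h[:,1],h[:,0],1); print(n,'noz dir',len(h),np.degrees(np.arctan2(-1,-m)).round(1),'x at y156.6',(m*156.6+b).round(1), h.mean(0).round(1))
    h=sel(545,-40,45,101,113);h=h[h[:,0]<570]; m,b=np.polyfit(h[:,0],h[:,1],1);print('lever',len(h),m,m*593.5+b)
rows([(608,98,150,101)])
E
```

```text
roller stub (array([771.8, 105.1,  81.5]), np.float64(1.3))
nut (array([593.2, -39.7, 119.4]), np.float64(1.1))
tab (array([ 553.7, -127.3,   83.3]), np.float64(2.2))
top hub 210 [598.5 159.5  77.1] [581.4 129.2  70.6] [615.5 176.5  84. ]
top roller 91 [771.9 104.7  75.9] [754.5  88.8  70. ] [789.6 120.2  86.2]
top noz dir 161 -79.8 x at y156.6 598.3 [607.3 106.9  66.6]
lever 165 0.0036182925881752493 -39.09807226410357
scene hub 244 [598.3 161.1  77.3] [579.  141.5  70.4] [614.7 177.8  81.8]
scene roller 94 [772.1 106.5  77.1] [757.9  88.9  70. ] [786.  122.5  83.6]
scene noz dir 167 -79.3 x at y156.6 598.0 [607.3 107.3  66.9]
lever 147 -0.01538744109595381 -38.77549188533719
[2.9702, -2.0611, 0.4065] [-0.0002, -0.0002, -0.4253]
```

Emit:
drive_tool --xyz '[[0.25,-0.17,0],[0.5,-0.34,0],[0.74,-0.51,0],[0.99,-0.69,0],[0.99,-0.69,0]]' --twist '[[0,0,0],[0,0,0],[0,0,0],[0,0,0],[0,0,0]]' --gripper '[0.5,0.5,0.5,0.5,0.5]' --force 30

```text
clock: 0.65
eef_pos: [362.1, -313.4, 231.3]
orientation: [0.977, 0.212, 0.0, -0.0]
ft_force: [0.7, -0.9, -0.4]
gripper_width: 42.6
grasp_force: 0.0
```

Emit:
drive_tool --xyz '[[0.25,-0.17,0],[0.5,-0.34,0],[0.74,-0.51,0],[0.99,-0.69,0],[0.99,-0.69,0]]' --twist '[[0,0,0],[0,0,0],[0,0,0],[0,0,0],[0,0,0]]' --gripper '[0.5,0.5,0.5,0.5,0.5]'

```text
clock: 1.15
eef_pos: [485.2, -105.5, 231.2]
orientation: [0.977, 0.212, 0.0, -0.0]
ft_force: [-0.3, -1.4, 0.2]
gripper_width: 42.4
grasp_force: 0.0
```

Emit:
drive_tool --xyz '[[0.25,-0.17,0],[0.5,-0.34,0],[0.74,-0.51,0],[0.99,-0.69,0],[0.99,-0.69,0]]' --twist '[[0,0,-0.04],[0,0,-0.08],[0,0,-0.12],[0,0,-0.16],[0,0,-0.2]]' --gripper '[0.5,0.5,0.5,0.5,0.5]'

```text
clock: 1.65
eef_pos: [608.0, 102.1, 231.1]
orientation: [0.862, 0.506, 0.0, -0.0]
ft_force: [-0.2, -0.4, 0.2]
gripper_width: 42.6
grasp_force: 0.0
```

Run:
```python
from h import *
s=ctrl.read_state(); print(s['clock'],s['eef_pos'],s['orientation'],s['gripper_width'],s['joint_positions'])
rows([(608,105.4,150,100.5)]*1+[(608,105.4,100,100.5),(608,105.4,46,100.5)])
```

```text
1.65 [608.00285172 102.12897804 231.12443357] [ 8.62487756e-01  5.06077823e-01  5.24288357e-05 -3.24432683e-04] 42.58189009256766 [-0.17162978  0.77505012 -0.10144692  1.31701351  0.08086925  1.0535966
 -0.79381526]
[0.0141, -0.0078, 0.4056] [-0.0001, -0.0002, -0.2205]
[0.014, -0.0077, 0.6556] [-0.0001, -0.0002, -0.2205]
[0.0139, -0.0075, 0.9256] [-0.0001, -0.0002, -0.2205]
```

Emit:
drive_tool --xyz '[[0.014,-0.008,0.1],[0.014,-0.008,0.2],[0.014,-0.008,0.3],[0.014,-0.008,0.4],[0.014,-0.008,0.4]]' --twist '[[0,0,-0.045],[0,0,-0.09],[0,0,-0.135],[0,0,-0.18],[0,0,-0.2205]]' --gripper '[0.5,0.5,0.5,0.5,0.5]'

```text
clock: 2.15
eef_pos: [606.2, 102.3, 148.7]
orientation: [0.64, 0.769, -0.001, -0.001]
ft_force: [0.6, -0.6, 0.2]
gripper_width: 43.1
grasp_force: 0.0
```

Run:
```python
from h import *
w=snap('wrist'); save(w,'w1'); s=ctrl.read_state(); print(s['eef_pos'],s['orientation'])
rows([(608,105.4,46,100.5)])
```

```text
[606.79311443 102.25418219 149.911085  ] [ 6.36656345e-01  7.71146753e-01 -8.96533522e-04 -7.61923894e-04]
[0.0143, 0.0101, 0.5195] [-0.0007, -0.0, 0.0023]
```

View pics/w1.png

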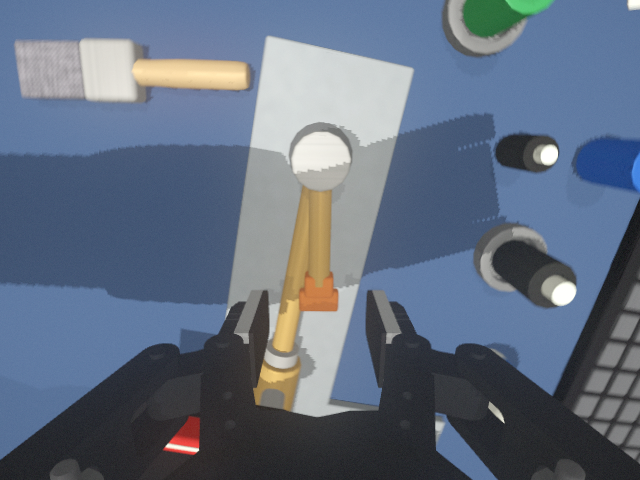

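The wrist picture shows the nozzle pipe at column 318, centred between the open fingers. The hub top is at (321,158) and the orange tip at (319,293). Next I go down and close on it.

Emit:
drive_tool --xyz '[[0.014,0.01,0.18],[0.014,0.01,0.35],[0.014,0.01,0.45],[0.014,0.01,0.52],[0.014,0.01,0.52]]' --twist '[[0,0,0],[0,0,0],[0,0,0],[0,0,0],[0,0,0]]' --gripper '[0.5,0.5,0.5,0.5,0.5]'

```text
clock: 2.7
eef_pos: [608.3, 105.6, 46.1]
orientation: [0.642, 0.766, -0.001, -0.001]
ft_force: [-1.0, 0.4, -0.3]
gripper_width: 42.8
grasp_force: 0.0
```

Emit:
drive_tool --xyz '[[0,0,0],[0,0,0],[0,0,0],[0,0,0],[0,0,0]]' --twist '[[0,0,0],[0,0,0],[0,0,0],[0,0,0],[0,0,0]]' --gripper '[0.3,0.2,0.1,0.1,0.1]' --force 25

```text
clock: 3.2
eef_pos: [609.0, 105.6, 48.5]
orientation: [0.642, 0.767, 0.0, 0.0]
ft_force: [-3.9, -2.6, 7.7]
gripper_width: 14.1
grasp_force: 24.3
```

Run:
```python
from h import *
w=load('wrist'); print('hub',plane(w,(321,158.5),77),'tip',plane(w,[(319,293)],70),'stub',plane(w,(564,292),83))
s=ctrl.read_state(); print(s['eef_pos'],s['orientation'],s['gripper_width'],s['grasp_force'],s['ft_force'])
N=np.array([597.7,160.5])
def wp(a): a0=np.radians(a); return (*(N+56*np.array([np.cos(a0),np.sin(a0)])),46,a+180)
print('to -62..');rows([wp(a) for a in(-75,-70.5,-66,-61.5,-57)])
```

```text
hub [[597.1048314  162.00417225  77.        ]] tip [[612.69077192  72.80877161  70.        ]] stub [[769.69059794 108.60994764  83.        ]]
[609.01023966 105.56721773  48.48974501] [6.41887078e-01 7.66799081e-01 2.06782853e-04 3.25505643e-04] 14.086470130851396 24.29919719696045 [-3.85939919 -2.56812532  7.72010141]
to -62..
[0.0013, 0.0164, 0.0125] [0.0002, 0.0001, -0.027]
[0.0041, 0.0382, 0.0125] [0.0002, 0.0001, -0.052]
[0.0085, 0.0598, 0.0125] [0.0002, 0.0001, -0.077]
[0.0146, 0.0809, 0.0125] [0.0002, 0.0001, -0.102]
[0.0223, 0.1015, 0.0125] [0.0002, 0.0001, -0.127]
```

Emit:
drive_tool --xyz '[[0.001,0.024,-0.015],[0.004,0.049,-0.015],[0.0095,0.0725,-0.015],[0.017,0.096,-0.015],[0.017,0.096,-0.015]]' --twist '[[0,0,-0.0278],[0,0,-0.0556],[0,0,-0.0833],[0,0,-0.1111],[0,0,-0.1111]]' --gripper '[0.1,0.1,0.1,0.1,0.1]'

```text
clock: 3.7
eef_pos: [626.3, 112.3, 49.8]
orientation: [0.498, 0.867, -0.001, -0.001]
ft_force: [-3.6, 0.7, -13.4]
gripper_width: 13.5
grasp_force: 27.0
```

Run:
```python
from h import *
s=ctrl.read_state(); print(s['clock'],s['eef_pos'],s['orientation'],s['gripper_width'],s['grasp_force'],s['ft_force'],s['torque'])
```

```text
3.7 [626.33819182 112.25077718  49.84086983] [ 4.97592800e-01  8.67409844e-01 -7.78818114e-04 -9.80371718e-04] 13.505593561886853 27.0274356007576 [ -3.59827291   0.68493124 -13.4205546 ] [0.10768167 0.68409588 0.3792167 ]
```

Emit:
drive_tool --xyz '[[0.001,0.024,0.005],[0.004,0.049,0.005],[0.0095,0.0725,0.005],[0.017,0.096,0.005],[0.017,0.096,0.005]]' --twist '[[0,0,-0.0278],[0,0,-0.0556],[0,0,-0.0833],[0,0,-0.1111],[0,0,-0.1111]]' --gripper '[0.1,0.1,0.1,0.1,0.1]'

```text
clock: 4.2
eef_pos: [641.1, 125.2, 49.6]
orientation: [0.339, 0.941, -0.0, -0.001]
ft_force: [-9.0, -0.0, -1.0]
gripper_width: 13.8
grasp_force: 29.1
```

Emit:
drive_tool --xyz '[[0.001,0.024,0],[0.004,0.049,0],[0.0095,0.0725,0],[0.019,0.1045,0],[0.019,0.1045,0]]' --twist '[[0,0,-0.0278],[0,0,-0.0556],[0,0,-0.0833],[0,0,-0.122],[0,0,-0.122]]' --gripper '[0.1,0.1,0.1,0.1,0.1]'

```text
clock: 4.7
eef_pos: [650.9, 144.0, 49.6]
orientation: [0.153, 0.988, -0.001, -0.002]
ft_force: [-14.9, -0.9, 4.1]
gripper_width: 13.5
grasp_force: 29.5
```

Run:
```python
from h import *
s=ctrl.read_state(); print(s['clock'],s['eef_pos'],s['orientation'],s['gripper_width'],s['grasp_force'],s['ft_force'],s['torque'],s['joint_positions'])
q=s['orientation'];print('yaw',np.degrees(2*np.arctan2(q[1],q[0])), np.degrees(np.arctan2(s['eef_pos'][1]-160.7,s['eef_pos'][0]-597.6)))
t=snap('top'); save(t,'t2')
```

```text
4.7 [650.85086628 144.0043038   49.57017088] [ 1.53238110e-01  9.88187501e-01 -5.64420445e-04 -1.79580632e-03] 13.532756784708551 29.50188159942627 [-14.94433151  -0.89550521   4.13287851] [-0.12851272  3.31067884  0.52350783] [-0.04937024  1.11623709 -0.53586459  1.25373277  0.60635866  0.93410643
  0.5656879 ]
yaw 162.37071510837652 -17.407726167752237
```

View pics/t2.png

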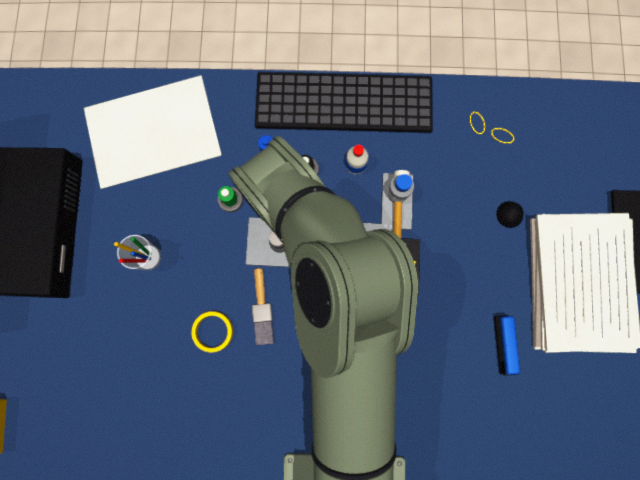

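The arm hides the nozzle in this view; the rollers still stand at (306,166) and (229,197). I will release, rise, and look again.

Emit:
drive_tool --xyz '[[0,0,0],[0,0,0],[0,0,-0.2],[0,0,-0.45],[0,0,-0.7]]' --twist '[[0,0,0],[0,0,0],[0,0,0],[0,0,0],[0,0,0]]' --gripper '[0.4,0.4,0.4,0.4,0.4]'

```text
clock: 5.25
eef_pos: [652.5, 143.4, 191.6]
orientation: [0.156, 0.988, 0.0, 0.0]
ft_force: [1.6, -0.6, 0.3]
gripper_width: 33.8
grasp_force: 0.0
```

Emit:
drive_tool --xyz '[[0.2,0,-0.1],[0.4,0,-0.2],[0.6,0,-0.25],[0.8,0,-0.25],[0.8,0,-0.25]]' --twist '[[0,0,0.045],[0,0,0.09],[0,0,0.135],[0,0,0.18],[0,0,0.22]]' --gripper '[0.4,0.4,0.4,0.4,0.4]'

```text
clock: 5.75
eef_pos: [496.9, 194.5, 241.0]
orientation: [0.482, 0.876, 0.001, 0.0]
ft_force: [0.7, -0.2, 0.7]
gripper_width: 34.2
grasp_force: 0.0
```

Run:
```python
from h import *
s=ctrl.read_state(); print(s['clock'],s['eef_pos'],s['orientation'],s['gripper_width'])
for n in('scene','wrist','top'):
    c=snap(n)
    v,u=np.nonzero(c['z_map']>0); P=depth(c,np.c_[u,v].astype(float)); col=c['pixels'][v,u].astype(int)
    h=P[(np.abs(P[:,2]-66)<6)&(np.hypot(P[:,0]-597.6,P[:,1]-160.7)<115)&(np.hypot(P[:,0]-597.6,P[:,1]-160.7)>28)&(P[:,0]>600)&(col[:,0]>col[:,2]+40)]
    if len(h)>20:
        d=np.degrees(np.arctan2(h[:,1]-160.7,h[:,0]-597.6)); f=cv2.fitLine(h[:,:2].astype(np.float32),cv2.DIST_HUBER,0,.01,.01).ravel()
        print(n,len(h),np.median(d),f, 'aim at x=771.5:',f[3]+(771.5-f[2])*f[1]/f[0])
    h=P[(np.hypot(P[:,0]-771.5,P[:,1]-105)<30)&(P[:,2]>70)&(P[:,2]<95)]; print('roller',len(h),h.mean(0).round(1) if len(h) else 0)
a=np.hstack([cv2.resize(load(n)['pixels'],(400,300)) for n in('scene','wrist')]); cv2.imwrite('pics/s3.png',a[:,:,::-1])
```

```text
5.75 [496.86028823 194.47220444 240.98434304] [4.82151946e-01 8.76087327e-01 7.01303542e-04 7.09660291e-05] 34.200852517311645
scene 358 -14.884630575061642 [ 9.5267051e-01 -3.0400467e-01  6.6234058e+02  1.4317038e+02] aim at x=771.5: 108.33675
roller 99 [771.  106.5  76.8]
wrist 676 -14.499230052568098 [ 9.7305959e-01 -2.3055372e-01  6.5214752e+02  1.4673697e+02] aim at x=771.5: 118.45796
roller 94 [766.6 109.1  77.2]
top 275 -17.294487134434952 [ 9.6110284e-01 -2.7619082e-01  6.6308679e+02  1.4023148e+02] aim at x=771.5: 109.07692
roller 94 [771.1 105.4  75.5]
```

View pics/s3.png

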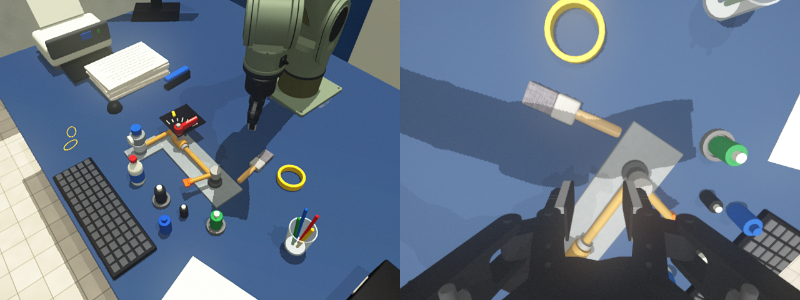

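Both rollers stand, at left (161,193) and (216,220), and the nozzle points at the black one. The measured aim offset is about 2–4 mm. The lever is still shut. Next is the lever.

Run:
```python
from h import *
rows([(545.2,-38.6,200,-1.3)])
```

```text
[-1.0937, -0.4369, 0.2] [0.0006, -0.0004, 0.6885]
```

Emit:
drive_tool --xyz '[[-0.2,-0.08,0],[-0.4,-0.16,0],[-0.6,-0.24,0],[-0.8,-0.32,0],[-0.95,-0.38,0]]' --twist '[[0,0,0.045],[0,0,0.09],[0,0,0.135],[0,0,0.18],[0,0,0.225]]' --gripper '[0.4,0.4,0.4,0.4,0.4]'

```text
clock: 6.4
eef_pos: [539.0, -12.0, 239.2]
orientation: [0.756, 0.654, -0.0, 0.0]
ft_force: [-0.3, 0.8, 0.1]
gripper_width: 34.5
grasp_force: 0.0
```

Emit:
drive_tool --xyz '[[0,0,0],[0,0,0],[0,0,0],[0,0,0],[0,0,0]]' --twist '[[0,0,0.045],[0,0,0.09],[0,0,0.135],[0,0,0.18],[0,0,0.225]]' --gripper '[0.4,0.4,0.4,0.4,0.4]'

```text
clock: 6.9
eef_pos: [538.8, -9.1, 239.1]
orientation: [0.936, 0.353, 0.0, 0.0]
ft_force: [0.2, 0.0, 0.1]
gripper_width: 34.3
grasp_force: 0.0
```

Run:
```python
from h import *
s=ctrl.read_state(); print(s['eef_pos'],s['joint_positions'])
rows([(545.2,-38.6,180,-1.3)])
```

```text
[538.80822766  -9.051249   239.09293657] [-0.01990855  0.64198694 -0.04195475  1.60571187  0.03221017  0.89451429
 -0.92254664]
[-0.0737, 0.132, 0.2955] [0.0, -0.0, 0.237]
```

Emit:
drive_tool --xyz '[[-0.02,0.03,0.06],[-0.035,0.06,0.12],[-0.05,0.09,0.2],[-0.074,0.132,0.29],[-0.074,0.132,0.2955]]' --twist '[[0,0,0.0475],[0,0,0.095],[0,0,0.1425],[0,0,0.19],[0,0,0.237]]' --gripper '[0.4,0.4,0.4,0.4,0.4]'

```text
clock: 7.4
eef_pos: [544.5, -39.8, 178.1]
orientation: [1.0, -0.012, -0.001, 0.0]
ft_force: [0.4, 0.0, -0.3]
gripper_width: 34.3
grasp_force: 0.0
```

Run:
```python
from h import *
w=snap('wrist'); save(w,'w4')
rows([(545.2,-38.6,84,-1.3)])
```

```text
[0.0033, -0.0017, 0.4739] [0.0, 0.0006, -0.0032]
```

View pics/w4.png

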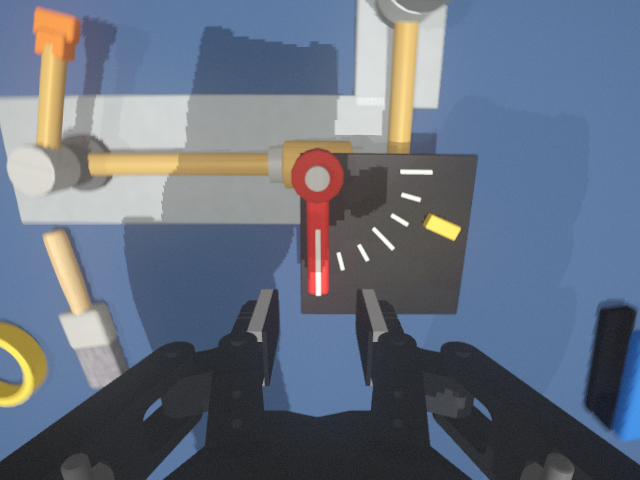

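The wrist picture shows the lever at column 318, centred between the fingers, with the nut at (317,179), the lever end at (318,292) and the tab at (442,226). Next I go down, close, and cross-check the tab angle.

Emit:
drive_tool --xyz '[[0.003,-0.002,0.15],[0.003,-0.002,0.3],[0.003,-0.002,0.4],[0.003,-0.002,0.474],[0.003,-0.002,0.474]]' --twist '[[0,0,0],[0,0,0],[0,0,0],[0,0,0],[0,0,0]]' --gripper '[0.4,0.4,0.4,0.4,0.4]'

```text
clock: 7.95
eef_pos: [544.9, -37.7, 83.9]
orientation: [1.0, -0.008, -0.001, -0.0]
ft_force: [-0.0, -0.0, 1.0]
gripper_width: 33.9
grasp_force: 0.0
```

Emit:
drive_tool --xyz '[[0,0,0],[0,0,0],[0,0,0],[0,0,0],[0,0,0]]' --twist '[[0,0,0],[0,0,0],[0,0,0],[0,0,0],[0,0,0]]' --gripper '[0.3,0.2,0.1,0.1,0.1]' --force 25

```text
clock: 8.45
eef_pos: [545.7, -39.3, 86.4]
orientation: [1.0, -0.01, 0.001, 0.001]
ft_force: [-0.5, -10.0, 2.5]
gripper_width: 13.2
grasp_force: 29.9
```

Run:
```python
from h import *
w=load('wrist'); h=cv2.cvtColor(w['pixels'],cv2.COLOR_RGB2HSV)
m=cv2.inRange(h,(24,150,120),(34,255,255)); m[:,:400]=0
c=max(cv2.findContours(m,0,1)[0],key=cv2.contourArea); r=cv2.minAreaRect(c); print(r)
b=plane(w,cv2.boxPoints(r),82); print(b.round(1).tolist())
V=plane(w,(317,179),117)[0]; T=plane(w,r[0],82)[0]; L=plane(w,(318.5,292),107)[0]; print(V,T,L,np.degrees(np.arctan2(*(T-V)[1::-1]))%360,np.hypot(*(T-V)[:2]),np.degrees(np.arctan2(*(L-V)[1::-1]))%360)
s=ctrl.read_state(); print(s['eef_pos'],s['orientation'],s['gripper_width'],s['grasp_force'],s['ft_force'])
```

```text
((441.5, 221.0), (33.0, 12.0), 0.0)
[[553.0, -114.6, 82.0], [561.6, -114.0, 82.0], [561.1, -137.1, 82.0], [552.5, -137.9, 82.0]]
[592.53813316 -40.00419933 117.        ] [ 557.08403302 -125.90327829   82.        ] [516.95755913 -39.28470758 107.        ] 247.57203696678778 92.92817109559834 179.45458742331164
[545.65505156 -39.34314346  86.39745196] [ 9.99946468e-01 -1.02745353e-02  7.45361566e-04  9.69753876e-04] 13.226958374780109 29.896817207336426 [ -0.451493   -10.0462692    2.51434185]
```

Emit:
drive_tool --xyz '[[0.001,0.021,-0.01],[0.0036,0.042,-0.01],[0.008,0.062,-0.01],[0.0145,0.082,-0.01],[0.0145,0.082,-0.01]]' --twist '[[0,0,-0.0278],[0,0,-0.0556],[0,0,-0.0833],[0,0,-0.1111],[0,0,-0.1111]]' --gripper '[0.1,0.1,0.1,0.1,0.1]'

```text
clock: 8.95
eef_pos: [547.9, -55.3, 87.2]
orientation: [0.986, 0.165, -0.0, 0.0]
ft_force: [4.0, -9.0, -23.6]
gripper_width: 13.5
grasp_force: 27.8
```

Run:
```python
from h import *
s=ctrl.read_state(); q=s['orientation'];p=s['eef_pos'];print('yaw',np.degrees(2*np.arctan2(q[1],q[0])), np.degrees(np.arctan2(p[1]+39.8,p[0]-593))%360,np.hypot(p[1]+39.8,p[0]-593),s['ft_force'],s['torque'])
```

```text
yaw 18.95760822024406 198.95469133591476 47.655096846859195 [  4.04914775  -9.03370206 -23.55514755] [-1.80271967 -0.89737681 -0.22309923]
```

Emit:
drive_tool --xyz '[[0.001,0.021,0.005],[0.0036,0.042,0.005],[0.008,0.062,0.005],[0.0145,0.082,0.005],[0.0145,0.082,0.005]]' --twist '[[0,0,-0.0278],[0,0,-0.0556],[0,0,-0.0833],[0,0,-0.1111],[0,0,-0.1111]]' --gripper '[0.1,0.1,0.1,0.1,0.1]'

```text
clock: 9.45
eef_pos: [555.8, -70.1, 86.9]
orientation: [0.943, 0.333, -0.0, 0.001]
ft_force: [-1.8, -12.1, -4.9]
gripper_width: 13.4
grasp_force: 28.9
```

Emit:
drive_tool --xyz '[[0.001,0.021,0],[0.0036,0.042,0],[0.008,0.062,0],[0.0145,0.082,0],[0.0145,0.082,0]]' --twist '[[0,0,-0.0278],[0,0,-0.0556],[0,0,-0.0833],[0,0,-0.1111],[0,0,-0.1111]]' --gripper '[0.1,0.1,0.1,0.1,0.1]'

```text
clock: 9.95
eef_pos: [568.3, -81.2, 86.9]
orientation: [0.871, 0.491, -0.001, 0.001]
ft_force: [-1.8, -9.0, -4.3]
gripper_width: 13.0
grasp_force: 28.7
```

Run:
```python
from h import *
s=ctrl.read_state(); q=s['orientation'];p=s['eef_pos'];print('yaw',np.degrees(2*np.arctan2(q[1],q[0])), np.degrees(np.arctan2(p[1]+39.8,p[0]-593))%360,np.hypot(p[1]+39.8,p[0]-593),s['ft_force'],s['torque'])
w=snap('wrist'); cv2.imwrite('pics/w5.png',w['pixels'][:,:,::-1])
```

```text
yaw 58.822104868170356 239.24186881195766 48.200952970639385 [-1.80736473 -8.99066037 -4.28133683] [-1.80984024  0.35722738  0.13123998]
```

View pics/w5.png

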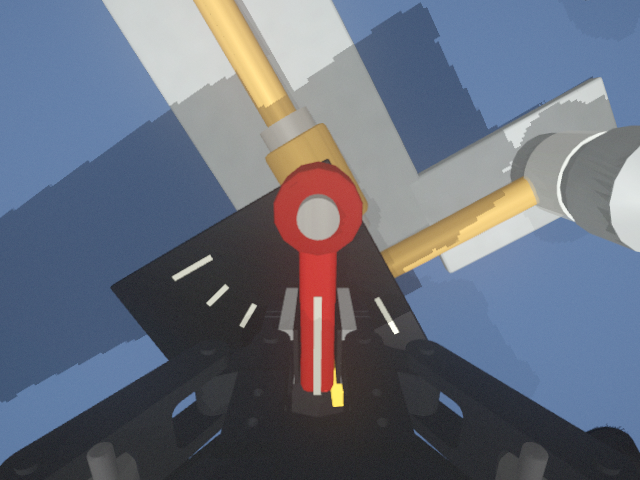

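The lever at column 318 is just short of the yellow tab at (337,397). I turn the last 6.5°, then release and rise.

Emit:
drive_tool --xyz '[[0.0005,0.0136,0],[0.0015,0.027,0],[0.0015,0.027,0],[0.0015,0.027,0],[0.0015,0.027,0]]' --twist '[[0,0,-0.018],[0,0,-0.036],[0,0,-0.036],[0,0,-0.036],[0,0,-0.036]]' --gripper '[0.1,0.1,0.1,0.1,0.1]'

```text
clock: 10.5
eef_pos: [572.9, -83.7, 86.9]
orientation: [0.843, 0.538, -0.001, 0.001]
ft_force: [-2.5, -10.2, -3.8]
gripper_width: 13.2
grasp_force: 28.7
```

Emit:
drive_tool --xyz '[[0,0,0],[0,0,0],[0,0,-0.15],[0,0,-0.35],[0,0,-0.5]]' --twist '[[0,0,0],[0,0,0],[0,0,0],[0,0,0],[0,0,0]]' --gripper '[0.3,0.3,0.3,0.3,0.3]'

```text
clock: 11.0
eef_pos: [573.5, -81.6, 188.8]
orientation: [0.842, 0.539, 0.001, 0.0]
ft_force: [0.2, 0.8, -1.2]
gripper_width: 25.8
grasp_force: 0.0
```

Emit:
drive_tool --xyz '[[-0.2,0,-0.1],[-0.4,0,-0.2],[-0.5,0,-0.25],[-0.5,0,-0.25],[-0.5,0,-0.25]]' --twist '[[0,0,0],[0,0,0],[0,0,0],[0,0,0],[0,0,0]]' --gripper '[0.3,0.3,0.3,0.3,0.3]'

```text
clock: 11.5
eef_pos: [531.6, -172.5, 236.7]
orientation: [0.842, 0.539, 0.0, -0.0]
ft_force: [-0.4, 1.1, 0.1]
gripper_width: 25.5
grasp_force: 0.0
```

Run:
```python
from h import *
s=ctrl.read_state(); print(s['eef_pos'],s['ft_force'],s['clock'])
t=snap('scene')
w=snap('wrist'); cv2.imwrite('pics/w6.png',np.hstack([cv2.resize(w['pixels'],(400,300)),t['pixels'][130:430,120:520]])[:,:,::-1])
h=cv2.cvtColor(w['pixels'],cv2.COLOR_RGB2HSV)
for nm,lo,hi,z in(('yellow',(22,120,80),(36,255,255),82),('white',(0,0,150),(179,60,255),107),('red',(0,150,60),(5,255,255),107)):
    n,l,st,ce=cv2.connectedComponentsWithStats(cv2.inRange(h,lo,hi))
    for i in range(1,n):
        p=plane(w,ce[i],z)[0]
        if st[i,4]>30 and np.hypot(p[0]-593,p[1]+40)<125: print(nm,st[i,4],ce[i].round(1),st[i,:4],p.round(1),np.degrees(np.arctan2(p[1]+39.8,p[0]-593))%360,np.hypot(p[1]+39.8,p[0]-593))
```

```text
[ 531.60700975 -172.51643345  236.66169365] [-0.36027607  1.10352144  0.14841933] 11.5
yellow 386 [319.  163.6] [313 149  13  30] [ 553.4 -126.8   82. ] 245.49456182871478 95.59078682529938
white 2366 [266.3  19.2] [231   0  87  51] [561.9 -20.9 107. ] 148.65981038199106 36.40769485215367
white 11249 [426.2  65.4] [321   0 218 135] [651.5 -93.8 107. ] 317.28941262995323 79.58798976836721
white 444 [318.7  22.2] [308  10  22  26] [593.7 -37.6 107. ] 73.40292234068285 2.292426225893499
white 158 [239.6  75.1] [226  68  28  16] [528.7 -44.9 107. ] 184.5364650407461 64.49758158281682
white 298 [317.8 106.9] [316  76   5  66] [570.1 -87.7 107. ] 244.44768561388793 53.040236262852794
white 86 [251.9  95.1] [244  88  16  15] [530.5 -60.5 107. ] 198.33860475469302 65.85760002024372
white 70 [268.4 111.3] [263 103  12  17] [536.3 -75.4 107. ] 212.12903525459444 66.98942820713829
white 115 [287.5 122.2] [282 109  12  27] [545.6 -88.  107. ] 225.50399103614748 67.62882977610802
white 115 [351.1 121.3] [345 108  13  28] [ 588.1 -106.8  107. ] 265.8205559517213 67.15941022670772
white 69 [330.3 127.5] [328 119   6  18] [ 572.5 -104.5  107. ] 252.4329952974871 67.85140048289357
white 31 [307.4 130.9] [306 123   3  15] [556.2 -99.7 107. ] 238.43479511370225 70.29046671666293
red 462 [324.1 106.3] [321  56   7  87] [574.5 -89.1 107. ] 249.41367179777916 52.71540685795937
red 378 [311.6 107.5] [309  69   7  74] [565.9 -86.1 107. ] 239.67415264942508 53.68035018789451
```

View pics/w6.png

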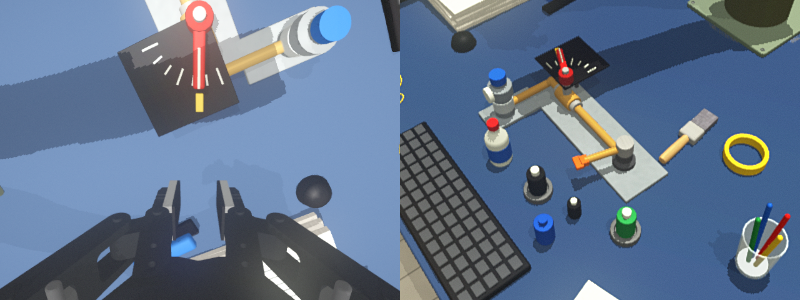

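The lever points at the tab (244.4° against 245.5°), both rollers stand, and the nozzle aims at the black roller at (537,183). I hand in.

```bash
python3 -c "
from rig import ctrl
print(ctrl.job_done())"
```

```text
the job is handed in; nothing more can be done
None
```

I handed the job in at about 11.5 s. By my measurements the nozzle aims within about 4 mm of the black roller's axis and the valve lever lies about 1° from the yellow tab. The hand-in gave no verdict, and both rollers were upright in the last picture.

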